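# Heft the look-alike weights and load the gluing form

### The job

One of the three identical-looking yellow weights is filled with lead: lift them by the knob to feel which one is heavy, and set that one gently upright on the green disc of the gluing form's sprung plate, under the rod rail and without bumping the rail, so that its weight alone holds the plate fully down. Never leave a light weight on the plate; the two light ones must end up standing where they stood, and the other things on the bench are to be left alone.

Things in the scene. Friction and masses are not known exactly. Their poses are not given: they have to be found in the camera images.
- weight_a: one of three identical-looking yellow round weights standing upright: foot 76 mm dia, 32 high; neck 28 dia; knob to grip 48 dia, 48 to 80 mm above the underside. Origin: centre of underside, z up. Hollow: exactly one of the three hides lead (0.64 to 0.86 kg in all), two hold wood (0.25 to 0.36 kg); which one cannot be seen and changes each time
- weight_b: one of three identical-looking yellow round weights standing upright: foot 76 mm dia, 32 high; neck 28 dia; knob to grip 48 dia, 48 to 80 mm above the underside. Origin: centre of underside, z up. Hollow: exactly one of the three hides lead (0.64 to 0.86 kg in all), two hold wood (0.25 to 0.36 kg); which one cannot be seen and changes each time
- weight_c: one of three identical-looking yellow round weights standing upright: foot 76 mm dia, 32 high; neck 28 dia; knob to grip 48 dia, 48 to 80 mm above the underside. Origin: centre of underside, z up. Hollow: exactly one of the three hides lead (0.64 to 0.86 kg in all), two hold wood (0.25 to 0.36 kg); which one cannot be seen and changes each time
- form: gluing form, fixed: wooden base board 130 mm (x) by 280 mm (y), 20 mm high, the sprung plate at its middle. Origin: centre of the board's underside, at bench height; its x points level to the robot's left, away from the bench's middle; y towards the robot; z up. A rod rail runs along its y above the plate, carried by one 20 mm post at x = +12, y = -115 mm, at the end far from the robot
- rail_mid (a point): point on the axis of the steel rail, beside the plate's centre: bar 16 mm dia along the form's y from y = -130 to +60 mm, free at the robot's end, 200 mm above the bench, 12 mm beyond the plate's centre (form's +x); bamboo offcuts lie on it, to 219 mm high. Straight down over the plate a gripper hits it; leaning 35 to 45 degrees, fingers pointing down and to the form's +x, it passes below
- plate_top (a point): centre of the top face of the sprung aluminium plate, 90 by 90 mm, with a green disc of 77 mm marking where the weight's foot goes. 40 mm above the bench when up, 30 mm when fully down
- plate (a joint): how far the sprung plate has sunk, m: 0 up (start), 0.010 fully down on its stop. Spring: it begins to sink at about 4.2 N and is fully down at about 5.2 N, so a wood-filled weight does not move it and the lead-filled one presses it home by itself
- jar: amber glass jar, 52 mm diameter, 70 mm high, origin under its centre; bystander
- micrometer: grey and black micrometer lying flat, about 140 by 60 mm and 25 mm high; bystander
- cork_grip: cork rod grip lying on its side, 26 mm diameter, 150 mm long; origin under the middle of it, long axis its x; bystander
- brush: glue brush lying on the bench, about 200 mm long, under 30 mm high; bystander
- scraper: flat steel scraper plate 100 by 50 by 4 mm lying on the bench; bystander

How it is judged:
By the outcome, as a careful person would: the job done as asked, in the order asked, and still so for the second after the job is handed in, with the robot touching nothing.
It also fails if it takes over 64 s, if anything falls off the work surface, if the arm or the gripper's body presses on something with over 40 N, if the wrist force passes 120 N, or if a joint passes its speed limit or range.

### The arm

A 6-joint arm with a two-finger parallel gripper is mounted at the origin on the work surface. World frame = base frame: x ahead of the robot, y to its left, z up, the work surface at z = 0. Lengths are in m, angles in rad, forces in N, time in s.
With the tool pointing down it reaches from about 0.35 to 0.975 m from the base axis. Payload 4.9 kg.
Tool frame: the origin (TCP) lies midway between the tips of the shut fingers; the grasp point (between the pads) lies 19 mm behind it; z points along the fingers, y is the line along which they close (so a half turn about z gives the same grasp; the last joint's range is limited). The gripper opens to 85 mm and grips with 20 to 120 N. Pads are 22 mm wide; open, the fingers measure 114 mm over their backs; the gripper's body (76 mm by 85 mm) begins 54 mm behind the grasp point. The pads swing forward as they close: fully open they stand 13 mm farther back than shut.
Start: joints at [-1.358, 0.053, 1.613, -0, 1.476, -0.119], TCP at [0.204, -0.591, 0.231] pointing down, gripper open.
Joint ranges: [-3.01, 3.01], [-1.01, 2.22], [0.06, 2.58], [-1.02, 4.17], [0.09, 2.62], [-3.14, 3.14]. Speed limits (rad/s): [2.57, 2.57, 3.14, 3.14, 3.14, 3.14].

### API

Orientations are given as a unit quaternion [w, x, y, z].
In Python, from rig import r, vision gives the robot as it stands.
- The arm moves only by the shell command python3 -m inch 'ROWS' [FORCE]. ROWS is JSON, a list of rows, each an object with "fingers": the closure, from -1 (fully open) to 1 (shut); "delta_pos": the shift along the tool's x, y, z in units of 30 mm (1.0 is 30 mm), a list of three; "spin": the turn about the tool's z in units of 6 degrees (1.0 is 6 degrees). In form: [{"fingers": fingers, "delta_pos": [x, y, z], "spin": spin}, ...]. A call has 1 to 12 rows; each row is the pose to reach, as a shift and turn from the pose commanded when the call began, along the tool's axes at that moment; what a row does not reach only later rows make up. A row lasts 1/12 s, in which the tool goes at most 41.7 mm and 7.16 degrees, less where a joint would pass 70% of its speed; a pose out of reach is approached as far as the arm can. A call with a gripper value outside its range is refused whole. The fingers move at their own pace and stop on an object; FORCE is the grip in N (left out, the last holds). Time passes only in rows, so rows that repeat a pose let the fingers close. It gives the time, the measured TCP pose, the force, the opening and the grip force at its end, in the units of the state.
- r.get_obs(): the state, without advancing time (a new reading comes with each control period).
- vision.snapshot(name): name is "scene" or "top" or "wrist"; returns the picture (420x560x3 uint8, blue, green, red); there is no depth.
- vision.camera_params(name): a dict with "fx", "fy", "cx", "cy" (pixels), "R" (3x3) and "t" (3): a world point X has camera coordinates R X + t. Camera axes: x right, y down, z forward; pixel columns grow to the right and rows downward; lengths in m; the calibration is good to about 2 mm. A picture is of the moment at which its call begins: read the wrist's pose just before it. camera_params takes no time and is no camera call; for the wrist camera it gives the pose at the moment of the call.
- r.close_job(): hands the job in; it is judged then, once.
The state is a dict: "clock": time; "joint_positions": joint angles; "joint_vel": joint speeds; "joint_efforts": joint torques, N m; "eef_pos": TCP position; "ee_rot": TCP orientation; "contact_force": force on the tool from outside, world axes, zero at the start; "ft_torque": the same for the moment, N m; "gripper_width": finger opening in m; "grasp_force": force on a finger pad.
Only numpy, scipy, OpenCV 4.12 (cv2) and the standard library are available. Lean on these libraries where they do the work, as an engineer would, in place of code of your own. Each camera call takes 0.05 s, during which the arm holds its last target. There are 200 camera calls.

## Working session

There is one attempt and no reset: what is moved stays moved. The work goes in short steps, Python scripts to look and compute and a shell command to move; the robot and the scene stay as the last step left them, time stands still between calls to the robot, and variables do not carry over. Pictures are saved under pics/ and viewed, at most 10 in all, crops included, and the job is handed in when it is done.

```bash
ls; mkdir -p pics
python3 - <<'E'
from rig import r, vision
import cv2,numpy as np
o=r.get_obs()
for k,v in o.items(): print(k,np.round(v,4))
for n in ("top","scene"):
    p=vision.camera_params(n); print(n,p)
    cv2.imwrite(f"pics/{n}0.png",vision.snapshot(n))
E
```

```text
pics
clock 0.0
joint_positions [-1.358   0.0534  1.6143  0.      1.476  -0.119 ]
joint_vel [-0.0002  0.0007  0.0003 -0.0004 -0.0001 -0.0001]
joint_efforts [-5.00000e-04 -3.93683e+01 -3.70176e+01 -1.00000e-04  7.00000e-03
  0.00000e+00]
eef_pos [ 0.2034 -0.5903  0.23  ]
ee_rot [-0.0011  0.9863  0.1651 -0.    ]
contact_force [0.1524 1.4425 0.0487]
ft_torque [0.0087 0.0276 0.0094]
grasp_force 0.0
gripper_width 0.0853
top {'fx': 455.4618768850033, 'fy': 455.4618768850033, 'cx': 282.85295480501594, 'cy': 205.59506373077093, 'R': array([[ 0.01288271, -0.99982776,  0.01335992],
       [-0.98535086, -0.01496617, -0.16988141],
       [ 0.1700521 , -0.01097568, -0.98537395]]), 't': array([-0.04502975,  0.52159345,  1.36575584])}
scene {'fx': 530.5776980798338, 'fy': 530.5776980798338, 'cx': 276.1230262052855, 'cy': 205.7788459453867, 'R': array([[ 0.48487847,  0.87450073,  0.01188871],
       [ 0.6343809 , -0.34231835, -0.69309381],
       [-0.60204132,  0.34360823, -0.72074935]]), 't': array([-0.21789921, -0.25557857,  1.8646421 ])}
```

View pics/top0.png

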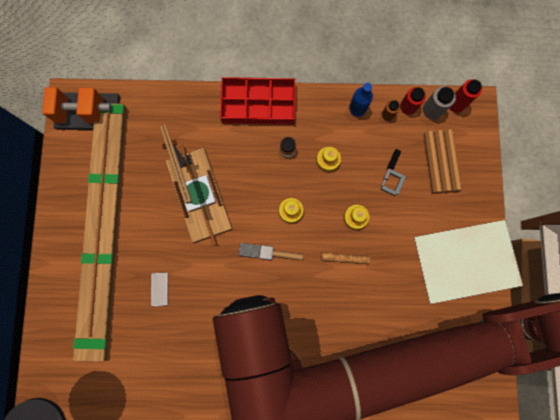

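View pics/scene0.png

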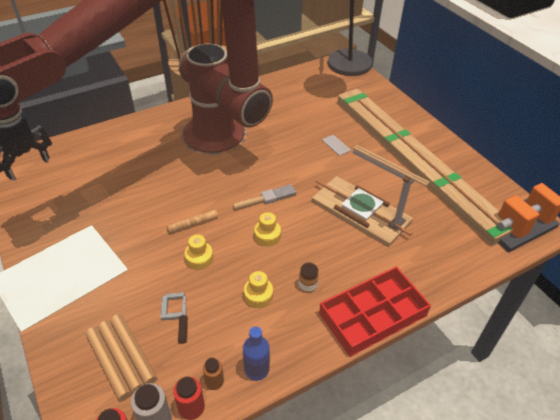

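The top view shows three weights, at about (329,158), (291,210) and (357,216). The form is at (199,195) and the jar at (288,147). I'll zoom in on the form.

Run:
```python
import cv2,numpy as np
a=cv2.imread("pics/top0.png")[115:255,145:245]; b=cv2.imread("pics/scene0.png")[140:260,300:440]
a=cv2.resize(a,None,fx=3.6,fy=3.6,interpolation=cv2.INTER_CUBIC); b=cv2.resize(b,None,fx=3.1,fy=3.1,interpolation=cv2.INTER_CUBIC)
H=max(a.shape[0],b.shape[0]); c=np.zeros((H,a.shape[1]+b.shape[1],3),np.uint8); c[:a.shape[0],:a.shape[1]]=a; c[:b.shape[0],a.shape[1]:]=b
print(c.shape); cv2.imwrite("pics/z0.png",c)
```

```text
(504, 794, 3)
```

View pics/z0.png

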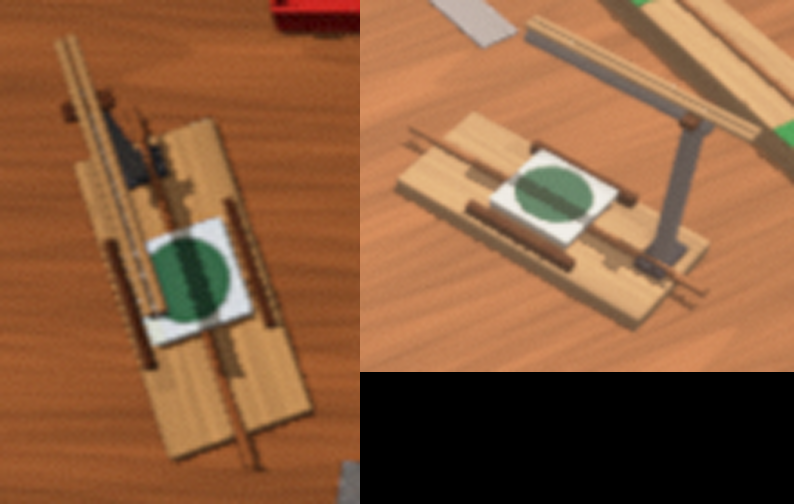

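```bash
cat > h.py <<'E'
import cv2,numpy as np
from scipy.optimize import least_squares
def proj(p,X):
    c=np.atleast_2d(X)@p["R"].T+p["t"]; return np.c_[p["fx"]*c[:,0]/c[:,2]+p["cx"],p["fy"]*c[:,1]/c[:,2]+p["cy"]]
a=np.linspace(0,2*np.pi,40,endpoint=False)
W=np.vstack([np.c_[rr*np.cos(a),rr*np.sin(a),0*a+z] for rr,z in((.038,0),(.038,.032),(.014,.032),(.014,.048),(.024,.048),(.024,.08))])
def wbox(p,x,y,z=0):  # silhouette = foot hull + neck hull + knob hull; centroid and bbox
    q=proj(p,W+[x,y,z]); m=np.zeros((420*4,560*4),np.uint8)
    for i in (0,40,80,120,160):
        cv2.fillConvexPoly(m,cv2.convexHull((q[i:i+80]*4+1.5).astype(np.int32)),1)
    ys,xs=np.nonzero(m); return np.array([xs.mean(),ys.mean()])/4-.375
E
python3 - <<'E'
from h import *
from rig import vision
P={n:vision.camera_params(n) for n in("top","scene")}
I={n:cv2.imread(f"pics/{n}0.png") for n in P}
c=[(.065,-.14),(-.065,-.14),(-.065,.14),(.065,.14)]
T=np.array([(80,165),(212,120),(312,408),(175,458)])/3.6+[145,115]
S=(np.array([(708,243),(635,328),(400,185),(475,113)])-[360,0])/3.1+[300,140]
def X(s,pts):
    x,y,f=s;pts=np.array(pts);return np.c_[x+pts[:,0]*np.cos(f)-pts[:,1]*np.sin(f),y+pts[:,0]*np.sin(f)+pts[:,1]*np.cos(f),pts[:,2]]
B=[(u,v,.02) for u,v in c]
f=lambda s:np.r_[(proj(P["top"],X(s,B))-T).ravel(),(proj(P["scene"],X(s,B))-S).ravel()]
s=least_squares(f,[.6,.2,1.88],loss='soft_l1');print("form",s.x,np.degrees(s.x[2]),np.round(s.fun,1))
pl=[(u,v,.04) for u,v in((.045,-.045),(-.045,-.045),(-.045,.045),(.045,.045),(0,0))]
print("plate proj top crop",np.round((proj(P["top"],X(s.x,pl))-[145,115])*3.6))
print("plate proj scene crop",np.round((proj(P["scene"],X(s.x,pl))-[300,140])*3.1+[360,0]))
g={"top":{},"scene":{}}
ini={}
for n in P:
    h=cv2.cvtColor(I[n],cv2.COLOR_BGR2HSV); m=cv2.inRange(h,(22,150,60),(35,255,255))
    m=cv2.morphologyEx(m,cv2.MORPH_CLOSE,np.ones((5,5),np.uint8))
    k,l,st,ce=cv2.connectedComponentsWithStats(m); g[n]=[(ce[i],st[i]) for i in range(1,k) if st[i][4]>150]
    for q in g[n]: print(n,q)
for q,_ in g["top"]:
    best=None
    for w,_ in g["scene"]:
        r=least_squares(lambda v:np.r_[wbox(P["top"],*v)-q,wbox(P["scene"],*v)-w],[.6,-.05],diff_step=.01)
        if best is None or r.cost<best.cost: best=r
    print("weight",best.x,np.round(best.fun,2))
E
```

```text
form [0.56047611 0.22839114 1.92869982] 110.50635947048796 [-1.5 -0.9  0.6 -1.5  0.8 -0.  -0.9  0.1  0.4  0.6  0.3 -1.1 -2.3 -1.5
 -1.4 -0.1]
plate proj top crop [[124. 248.]
 [223. 214.]
 [255. 310.]
 [156. 345.]
 [189. 279.]]
plate proj scene crop [[616. 195.]
 [564. 247.]
 [485. 201.]
 [539. 151.]
 [551. 198.]]
top (array([328.21253406, 157.24250681]), array([317, 147,  24,  23, 367], dtype=int32))
top (array([290.75215517, 209.92672414]), array([279, 198,  25,  25, 464], dtype=int32))
top (array([356.39671362, 216.01408451]), array([345, 205,  24,  24, 426], dtype=int32))
scene (array([268.22683706, 226.04792332]), array([255, 213,  26,  26, 313], dtype=int32))
scene (array([198.82440476, 249.6547619 ]), array([185, 235,  27,  29, 336], dtype=int32))
scene (array([259.0741688 , 286.96930946]), array([244, 272,  29,  29, 391], dtype=int32))
weight [ 0.67850033 -0.177847  ] [-1.38  2.39 -0.11  2.57]
weight [ 0.50657796 -0.05885692] [-1.48  1.93 -0.42  2.85]
weight [ 0.49053107 -0.26633843] [-1.27  1.9  -0.24  2.48]
```

```bash
python3 -m inch '[{"fingers":-1,"delta_pos":[13.4,-9,-2],"spin":-15.2},{"fingers":-1,"delta_pos":[13.4,-9,-2],"spin":-15.2},{"fingers":-1,"delta_pos":[13.4,-9,-2],"spin":-15.2},{"fingers":-1,"delta_pos":[13.4,-9,-2],"spin":-15.2},{"fingers":-1,"delta_pos":[13.4,-9,-2],"spin":-15.2},{"fingers":-1,"delta_pos":[13.4,-9,-2],"spin":-15.2},{"fingers":-1,"delta_pos":[13.4,-9,-2],"spin":-15.2},{"fingers":-1,"delta_pos":[13.4,-9,-2],"spin":-15.2},{"fingers":-1,"delta_pos":[13.4,-9,-2],"spin":-15.2},{"fingers":-1,"delta_pos":[13.4,-9,-2],"spin":-15.2},{"fingers":-1,"delta_pos":[13.4,-9,-2],"spin":-15.2},{"fingers":-1,"delta_pos":[13.4,-9,-2],"spin":-15.2}]'
python3 - <<'E'
from h import *
from rig import r,vision
o=r.get_obs();print({k:np.round(o[k],4) for k in("clock","joint_positions","eef_pos","ee_rot","contact_force")})
p=vision.camera_params("wrist");im=vision.snapshot("wrist");cv2.imwrite("pics/w1.png",im)
C=-p["R"].T@p["t"];print("cam",C,p["R"],p["fx"])
for w in([.6785,-.178],[.5066,-.0589],[.4905,-.2663]): print(proj(p,[w+[.08],w+[0]]).round())
E
```

```text
clock: 1.1
eef_pos: [0.497, -0.2018, 0.2915]
ee_rot: [-0.0, 0.606, 0.796, 0.0]
contact_force: [1.1, -0.5, -0.1]
gripper_width: 0.0855
grasp_force: 0.0
{'clock': np.float64(1.1), 'joint_positions': array([-5.2490e-01, -1.8920e-01,  1.7438e+00,  8.0000e-04,  1.5869e+00,
       -7.9400e-01]), 'eef_pos': array([ 0.497 , -0.2018,  0.2915]), 'ee_rot': array([-0.000e+00,  6.058e-01,  7.956e-01,  4.000e-04]), 'contact_force': array([ 1.107 , -0.5285, -0.0615])}
cam [ 0.47602701 -0.13088337  0.43465221] [[ 9.64004642e-01  2.65883910e-01  8.92325554e-04]
 [ 2.54662078e-01 -9.24272471e-01  2.84372334e-01]
 [ 7.64347801e-02 -2.73909009e-01 -9.58713502e-01]] 296.52521325201576
[[432. 208.]
 [406. 193.]]
[[329.  66.]
 [321.  77.]]
[[268. 234.]
 [270. 216.]]
```

View pics/w1.png

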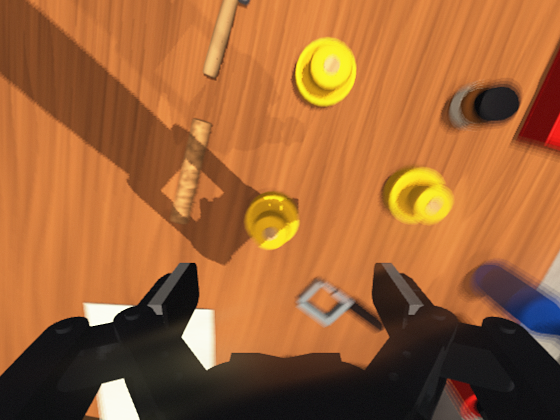

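Run:
```python
from h import *
from rig import r,vision
p=vision.camera_params("wrist");im=vision.snapshot("wrist")
P={"wrist":p,"top":vision.camera_params("top"),"scene":vision.camera_params("scene")}
I={"wrist":im,"top":vision.snapshot("top"),"scene":vision.snapshot("scene")}
for n in I: cv2.imwrite(f"pics/{n}2.png",I[n])
print(r.get_obs()["eef_pos"])
G={}
for n in P:
    h=cv2.cvtColor(I[n],cv2.COLOR_BGR2HSV); m=cv2.inRange(h,(21,140,30),(36,255,255))
    m=cv2.morphologyEx(m,cv2.MORPH_CLOSE,np.ones((9,9) if n=="wrist" else (5,5),np.uint8))
    k,l,st,ce=cv2.connectedComponentsWithStats(m); G[n]=[(ce[i],st[i]) for i in range(1,k) if st[i][4]>150]
    print(n,[(q[0].round(1),q[1]) for q in G[n]])
for w in([.6785,-.178],[.5066,-.0589],[.4905,-.2663]):
    for n in P:
        if not G[n]: continue
        f=wbox(P[n],*w); q=min(G[n],key=lambda t:np.hypot(*(t[0]-f)))[0]
        s=least_squares(lambda v:wbox(P[n],*v)-q,w,diff_step=.01); print(n,s.x.round(4))
```

```text
[ 0.49582419 -0.20395401  0.29087703]
wrist [(array([322.1,  76.9]), array([ 293,   44,   60,   66, 2934], dtype=int32)), (array([415.9, 201.7]), array([ 384,  175,   61,   54, 1858], dtype=int32)), (array([267.8, 226.9]), array([ 241,  198,   52,   54, 1447], dtype=int32))]
top [(array([327.9, 157.8]), array([317, 147,  25,  23, 414], dtype=int32)), (array([290.8, 210. ]), array([279, 198,  25,  25, 477], dtype=int32))]
scene [(array([268.2, 226.2]), array([255, 213,  26,  27, 349], dtype=int32)), (array([259. , 286.5]), array([244, 271,  29,  32, 479], dtype=int32))]
wrist [ 0.6845 -0.1784]
top [ 0.6845 -0.1811]
scene [ 0.6702 -0.1734]
wrist [ 0.5087 -0.0605]
top [ 0.5127 -0.0637]
scene [ 0.498  -0.0529]
wrist [ 0.4942 -0.2726]
top [ 0.5127 -0.0637]
scene [ 0.6702 -0.1734]
```

```bash
cat >> h.py <<'E'
def hullc(pts):
    h=cv2.convexHull(np.asarray(pts,np.float32)); M=cv2.moments(h); return np.array([M["m10"],M["m01"]])/M["m00"],h
def meas(p,im,w,z=0,R=None):
    f,hm=hullc(proj(p,W+[w[0],w[1],z])); h=cv2.cvtColor(im,cv2.COLOR_BGR2HSV)
    m=cv2.inRange(h,(19,120,20),(38,255,255)); k,l,st,ce=cv2.connectedComponentsWithStats(cv2.morphologyEx(m,cv2.MORPH_CLOSE,np.ones((5,5))))
    i=min((i for i in range(1,k) if st[i][4]>100),key=lambda i:np.hypot(*(ce[i]-f)))
    ys,xs=np.nonzero(l==i); q,hh=hullc(np.c_[xs,ys])
    s=least_squares(lambda v:hullc(proj(p,W+[v[0],v[1],z]))[0]-q,w); hf=hullc(proj(p,W+[*s.x,z]))[1]
    return s.x,cv2.contourArea(hh)/cv2.contourArea(hf),hh,hf
E
python3 - <<'E'
from h import *
from rig import vision
P={n:vision.camera_params(n) for n in("wrist","top","scene")}; out=[]
for n,k in(("wrist",2),("top",0),("scene",0)):
    im=cv2.imread(f"pics/{n}{k}.png"); big=cv2.resize(im,None,fx=4,fy=4,interpolation=cv2.INTER_CUBIC)
    for w in([.6785,-.178],[.5066,-.0589],[.4942,-.27]):
        x,a,hh,hf=meas(P[n],im,w); print(n,x.round(4),round(a,2))
        cv2.polylines(big,[(hf*4+1.5).astype(int)],True,(255,0,0),1); c=hf.mean(0)[0]*4; 
        t=big[int(c[1])-130:int(c[1])+130,int(c[0])-130:int(c[0])+130]; out.append(cv2.resize(t,(190,190)))
cv2.imwrite("pics/z3.png",np.vstack([np.hstack(out[i:i+3]) for i in(0,3,6)]))
E
```

```text
wrist [ 0.6721 -0.1879] 0.93
wrist [ 0.5059 -0.0665] 0.96
wrist [ 0.4848 -0.2715] 0.92
top [ 0.6833 -0.1826] 0.88
top [ 0.5134 -0.0634] 0.96
top [ 0.496  -0.2699] 0.92
scene [ 0.6756 -0.1791] 0.85
scene [ 0.5049 -0.0605] 0.84
scene [ 0.4883 -0.2676] 0.84
```

View pics/z3.png

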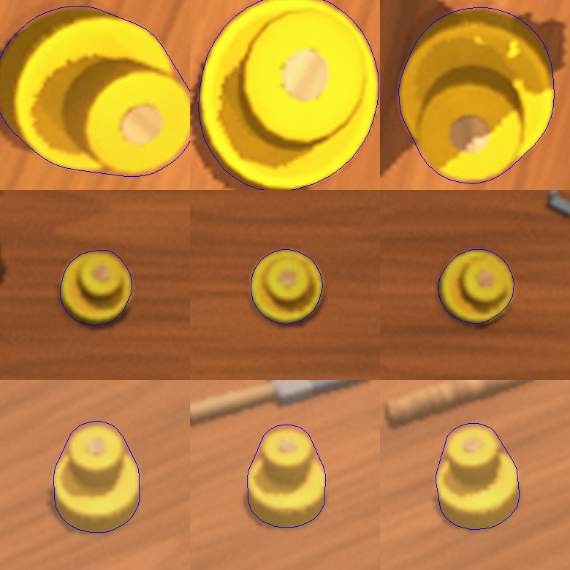

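```bash
python3 -m inch '[{"fingers":-1,"delta_pos":[-2.07,-0.77,4],"spin":-0.85},{"fingers":-1,"delta_pos":[-2.07,-0.77,4],"spin":-0.85},{"fingers":-1,"delta_pos":[-2.07,-0.77,4],"spin":-0.85},{"fingers":-1,"delta_pos":[-2.07,-0.77,4],"spin":-0.85},{"fingers":-1,"delta_pos":[-2.07,-0.77,4],"spin":-0.85},{"fingers":-1,"delta_pos":[-2.07,-0.77,4],"spin":-0.85}]'
cat > look.py <<'E'
import sys
from h import *
from rig import r,vision
n=sys.argv[1]; w=[float(v) for v in sys.argv[2:4]]
o=r.get_obs(); p=vision.camera_params("wrist"); im=vision.snapshot("wrist")
e=np.array(o["eef_pos"]); q=o["ee_rot"]; from scipy.spatial.transform import Rotation as Ro
R=Ro.from_quat([q[1],q[2],q[3],q[0]]).as_matrix()
x,a,hh,hf=meas(p,im,w); print("t",o["clock"],"eef",e.round(4),"yaw",np.degrees(np.arctan2(R[1,0],R[0,0])).round(2),"meas",x.round(4),round(a,2))
print("tip proj",proj(p,e).round(),"F",np.round(o["contact_force"],2)," R",R.round(3).tolist())
for z in(.045,): print("units to grasp measured",((R.T@(np.r_[x,z]-e))/.03).round(2),"given",((R.T@(np.r_[w,z]-e))/.03).round(2))
cv2.polylines(im,[hf.astype(int)],True,(255,0,0),1); cv2.polylines(im,[hh.astype(int)],True,(0,255,0),1); cv2.imwrite(f"pics/{n}.png",im)
E
python3 look.py w4 .49 -.27
```

```text
clock: 1.8
eef_pos: [0.4888, -0.2712, 0.1714]
ee_rot: [-0.001, 0.574, 0.819, 0.0]
contact_force: [1.3, -0.4, -0.3]
gripper_width: 0.0851
grasp_force: 0.0
t 1.8 eef [ 0.4888 -0.2712  0.1714] yaw 109.92 meas [ 0.4907 -0.2658] 0.94
tip proj [[287. 269.]] F [ 1.25 -0.41 -0.26]  R [[-0.341, 0.94, -0.001], [0.94, 0.341, 0.001], [0.001, -0.0, -1.0]]
units to grasp measured [0.14 0.12 4.21] given [0.02 0.05 4.21]
```

View pics/w4.png

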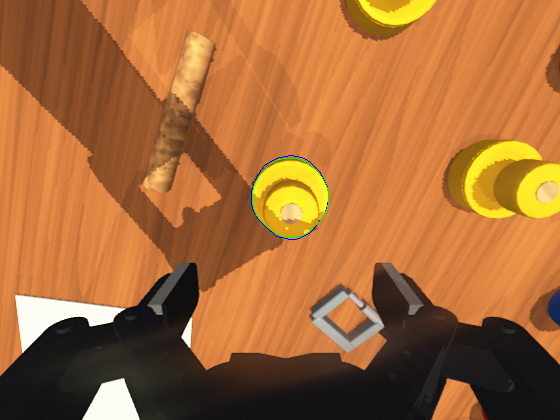

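```bash
python3 -m inch '[{"fingers":-1,"delta_pos":[0.1,0.1,2.2],"spin":0},{"fingers":-1,"delta_pos":[0.1,0.1,3.4],"spin":0},{"fingers":-1,"delta_pos":[0.1,0.1,4.3],"spin":0},{"fingers":-1,"delta_pos":[0.1,0.1,4.3],"spin":0},{"fingers":0.5,"delta_pos":[0.1,0.1,4.3],"spin":0},{"fingers":0.5,"delta_pos":[0.1,0.1,4.3],"spin":0},{"fingers":0.5,"delta_pos":[0.1,0.1,4.3],"spin":0},{"fingers":0.5,"delta_pos":[0.1,0.1,4.3],"spin":0},{"fingers":0.5,"delta_pos":[0.1,0.1,4.3],"spin":0},{"fingers":0.5,"delta_pos":[0.1,0.1,4.3],"spin":0}]' 40
```

```text
clock: 2.68
eef_pos: [0.4941, -0.2687, 0.0471]
ee_rot: [0.004, 0.573, 0.819, -0.0]
contact_force: [0.1, 0.7, 8.5]
gripper_width: 0.0472
grasp_force: 42.0
```

```bash
python3 -m inch '[{"fingers":0.5,"delta_pos":[0,0,-0.6],"spin":0},{"fingers":0.5,"delta_pos":[0,0,-1],"spin":0},{"fingers":0.5,"delta_pos":[0,0,-1],"spin":0},{"fingers":0.5,"delta_pos":[0,0,-1],"spin":0},{"fingers":0.5,"delta_pos":[0,0,-1],"spin":0},{"fingers":0.5,"delta_pos":[0,0,-1],"spin":0},{"fingers":0.5,"delta_pos":[0,0,-1],"spin":0},{"fingers":0.5,"delta_pos":[0,0,-1],"spin":0}]'
```

```text
clock: 3.35
eef_pos: [0.4907, -0.2664, 0.0714]
ee_rot: [-0.001, 0.573, 0.819, 0.0]
contact_force: [-0.1, -0.7, -3.4]
gripper_width: 0.0468
grasp_force: 42.6
```

```bash
python3 -m inch '[{"fingers":0.5,"delta_pos":[0,0,0.5],"spin":0},{"fingers":0.5,"delta_pos":[0,0,0.75],"spin":0},{"fingers":0.5,"delta_pos":[0,0,0.85],"spin":0},{"fingers":0.5,"delta_pos":[0,0,0.85],"spin":0},{"fingers":0.5,"delta_pos":[0,0,0.85],"spin":0}]'
```

```text
clock: 3.77
eef_pos: [0.491, -0.2667, 0.0471]
ee_rot: [-0.001, 0.573, 0.819, -0.0]
contact_force: [-2.3, 1.7, 2.9]
gripper_width: 0.0472
grasp_force: 43.1
```

```bash
python3 -m inch '[{"fingers":-1,"delta_pos":[0,0,0],"spin":0},{"fingers":-1,"delta_pos":[0,0,0],"spin":0},{"fingers":-1,"delta_pos":[0,0,0],"spin":0},{"fingers":-1,"delta_pos":[0,0,0],"spin":0},{"fingers":-1,"delta_pos":[0,0,-1.3],"spin":0},{"fingers":-1,"delta_pos":[0,0,-2.6],"spin":0},{"fingers":-1,"delta_pos":[0,0,-4],"spin":0},{"fingers":-1,"delta_pos":[6.2,2.8,-4.2],"spin":0},{"fingers":-1,"delta_pos":[6.2,2.8,-4.2],"spin":0},{"fingers":-1,"delta_pos":[6.2,2.8,-4.2],"spin":0},{"fingers":-1,"delta_pos":[6.2,2.8,-4.2],"spin":0},{"fingers":-1,"delta_pos":[6.2,2.8,-4.2],"spin":0}]'; python3 -m inch '[{"fingers":-1,"delta_pos":[0,0,0],"spin":0},{"fingers":-1,"delta_pos":[0,0,0],"spin":0},{"fingers":-1,"delta_pos":[0,0,0],"spin":0}]'; python3 look.py w5 .508 -.062
```

```text
clock: 4.77
eef_pos: [0.5062, -0.0612, 0.1731]
ee_rot: [0.0, 0.573, 0.819, 0.0]
contact_force: [1.0, -0.8, -0.9]
gripper_width: 0.0852
grasp_force: 0.0
clock: 5.02
eef_pos: [0.5064, -0.0636, 0.1728]
ee_rot: [0.0, 0.573, 0.82, -0.0]
contact_force: [0.0, -0.4, 0.1]
gripper_width: 0.0858
grasp_force: 0.0
t 5.0167 eef [ 0.5064 -0.0636  0.1728] yaw 110.08 meas [ 0.5083 -0.0597] 0.94
tip proj [[287. 269.]] F [ 0.01 -0.44  0.13]  R [[-0.343, 0.939, 0.0], [0.939, 0.343, -0.001], [-0.001, -0.0, -1.0]]
units to grasp measured [0.1  0.1  4.26] given [0.03 0.07 4.26]
```

```bash
python3 -m inch '[{"fingers":-1,"delta_pos":[0.1,0.1,2.2],"spin":0},{"fingers":-1,"delta_pos":[0.1,0.1,3.4],"spin":0},{"fingers":-1,"delta_pos":[0.1,0.1,4.1],"spin":0},{"fingers":-1,"delta_pos":[0.1,0.1,4.1],"spin":0},{"fingers":0.5,"delta_pos":[0.1,0.1,4.1],"spin":0},{"fingers":0.5,"delta_pos":[0.1,0.1,4.1],"spin":0},{"fingers":0.5,"delta_pos":[0.1,0.1,4.1],"spin":0},{"fingers":0.5,"delta_pos":[0.1,0.1,4.1],"spin":0},{"fingers":0.5,"delta_pos":[0.1,0.1,4.1],"spin":0},{"fingers":0.5,"delta_pos":[0.1,0.1,4.1],"spin":0}]' 40; python3 -m inch '[{"fingers":0.5,"delta_pos":[0,0,-0.6],"spin":0},{"fingers":0.5,"delta_pos":[0,0,-1],"spin":0},{"fingers":0.5,"delta_pos":[0,0,-1],"spin":0},{"fingers":0.5,"delta_pos":[0,0,-1],"spin":0},{"fingers":0.5,"delta_pos":[0,0,-1],"spin":0},{"fingers":0.5,"delta_pos":[0,0,-1],"spin":0},{"fingers":0.5,"delta_pos":[0,0,-1],"spin":0},{"fingers":0.5,"delta_pos":[0,0,-1],"spin":0}]'
```

```text
clock: 5.9
eef_pos: [0.5109, -0.0607, 0.0536]
ee_rot: [0.003, 0.573, 0.819, 0.001]
contact_force: [-1.8, -1.7, 7.1]
gripper_width: 0.047
grasp_force: 42.3
clock: 6.57
eef_pos: [0.5075, -0.0592, 0.0789]
ee_rot: [-0.001, 0.573, 0.819, -0.0]
contact_force: [0.5, 0.2, -3.2]
gripper_width: 0.0471
grasp_force: 42.4
```

```bash
python3 -m inch '[{"fingers":0.5,"delta_pos":[0,0,0.5],"spin":0},{"fingers":0.5,"delta_pos":[0,0,0.75],"spin":0},{"fingers":0.5,"delta_pos":[0,0,0.85],"spin":0},{"fingers":0.5,"delta_pos":[0,0,0.85],"spin":0},{"fingers":0.5,"delta_pos":[0,0,0.85],"spin":0}]';  python3 -m inch '[{"fingers":-1,"delta_pos":[0,0,0],"spin":0},{"fingers":-1,"delta_pos":[0,0,0],"spin":0},{"fingers":-1,"delta_pos":[0,0,0],"spin":0},{"fingers":-1,"delta_pos":[0,0,0],"spin":0},{"fingers":-1,"delta_pos":[0,0,-1.3],"spin":0},{"fingers":-1,"delta_pos":[0,0,-2.6],"spin":0},{"fingers":-1,"delta_pos":[0,0,-4],"spin":0},{"fingers":-1,"delta_pos":[-5.75,4,-4.2],"spin":0},{"fingers":-1,"delta_pos":[-5.75,4,-4.2],"spin":0},{"fingers":-1,"delta_pos":[-5.75,4,-4.2],"spin":0},{"fingers":-1,"delta_pos":[-5.75,4,-4.2],"spin":0},{"fingers":-1,"delta_pos":[-5.75,4,-4.2],"spin":0}]'; python3 -m inch '[{"fingers":-1,"delta_pos":[0,0,0],"spin":0},{"fingers":-1,"delta_pos":[0,0,0],"spin":0},{"fingers":-1,"delta_pos":[0,0,0],"spin":0}]'; python3 look.py w6 .6795 -.18
```

```text
clock: 6.98
eef_pos: [0.508, -0.0594, 0.054]
ee_rot: [-0.0, 0.573, 0.819, -0.0]
contact_force: [-0.3, -0.7, -2.1]
gripper_width: 0.0469
grasp_force: 42.2
clock: 7.98
eef_pos: [0.68, -0.1804, 0.1806]
ee_rot: [0.0, 0.573, 0.819, 0.0]
contact_force: [0.2, 0.5, -0.2]
gripper_width: 0.0857
grasp_force: 0.0
clock: 8.23
eef_pos: [0.6781, -0.1791, 0.1797]
ee_rot: [-0.001, 0.573, 0.819, -0.0]
contact_force: [0.2, 0.2, 0.2]
gripper_width: 0.0854
grasp_force: 0.0
t 8.2333 eef [ 0.6781 -0.1791  0.1797] yaw 110.04 meas [ 0.6776 -0.1783] 0.94
tip proj [[287. 269.]] F [0.18 0.22 0.23]  R [[-0.343, 0.939, -0.001], [0.939, 0.343, 0.001], [0.001, -0.001, -1.0]]
units to grasp measured [ 0.02 -0.    4.49] given [-0.05  0.04  4.49]
```

```bash
python3 -m inch '[{"fingers":-1,"delta_pos":[0.24,0,2.2],"spin":0},{"fingers":-1,"delta_pos":[0.24,0,3.4],"spin":0},{"fingers":-1,"delta_pos":[0.24,0,4.25],"spin":0},{"fingers":-1,"delta_pos":[0.24,0,4.25],"spin":0},{"fingers":0.5,"delta_pos":[0.24,0,4.25],"spin":0},{"fingers":0.5,"delta_pos":[0.24,0,4.25],"spin":0},{"fingers":0.5,"delta_pos":[0.24,0,4.25],"spin":0},{"fingers":0.5,"delta_pos":[0.24,0,4.25],"spin":0},{"fingers":0.5,"delta_pos":[0.24,0,4.25],"spin":0},{"fingers":0.5,"delta_pos":[0.24,0,4.25],"spin":0}]' 70; python3 -m inch '[{"fingers":0.5,"delta_pos":[0,0,-0.6],"spin":0},{"fingers":0.5,"delta_pos":[0,0,-1],"spin":0},{"fingers":0.5,"delta_pos":[0,0,-1],"spin":0},{"fingers":0.5,"delta_pos":[0,0,-1],"spin":0},{"fingers":0.5,"delta_pos":[0,0,-1],"spin":0},{"fingers":0.5,"delta_pos":[0,0,-1],"spin":0},{"fingers":0.5,"delta_pos":[0,0,-1],"spin":0},{"fingers":0.5,"delta_pos":[0,0,-1],"spin":0}]'
```

```text
clock: 9.12
eef_pos: [0.6782, -0.1735, 0.0582]
ee_rot: [0.003, 0.573, 0.819, 0.001]
contact_force: [-4.3, 1.1, 6.3]
gripper_width: 0.0457
grasp_force: 71.2
clock: 9.78
eef_pos: [0.6753, -0.1722, 0.0815]
ee_rot: [-0.001, 0.573, 0.819, -0.0]
contact_force: [-0.4, -0.5, -7.1]
gripper_width: 0.0458
grasp_force: 74.2
```

```bash
python3 -m inch '[{"fingers":0.5,"delta_pos":[0,0,-1.3],"spin":0},{"fingers":0.5,"delta_pos":[0,0,-2.6],"spin":1},{"fingers":0.5,"delta_pos":[10.8,1,-3.3],"spin":14},{"fingers":0.5,"delta_pos":[10.8,1,-3.3],"spin":14},{"fingers":0.5,"delta_pos":[10.8,1,-3.3],"spin":14},{"fingers":0.5,"delta_pos":[10.8,1,-3.3],"spin":14},{"fingers":0.5,"delta_pos":[10.8,1,-3.3],"spin":14},{"fingers":0.5,"delta_pos":[10.8,1,-3.3],"spin":14},{"fingers":0.5,"delta_pos":[10.8,1,-3.3],"spin":14},{"fingers":0.5,"delta_pos":[10.8,1,-3.3],"spin":14},{"fingers":0.5,"delta_pos":[10.8,1,-3.3],"spin":14},{"fingers":0.5,"delta_pos":[10.8,1,-3.3],"spin":14}]'; python3 -m inch '[{"fingers":0.5,"delta_pos":[0,0,0],"spin":14},{"fingers":0.5,"delta_pos":[0,0,0],"spin":14},{"fingers":0.5,"delta_pos":[0,0,0],"spin":14},{"fingers":0.5,"delta_pos":[0,0,0],"spin":14},{"fingers":0.5,"delta_pos":[0,0,0],"spin":14},{"fingers":0.5,"delta_pos":[0,0,0],"spin":14},{"fingers":0.5,"delta_pos":[0,0,0],"spin":14},{"fingers":0.5,"delta_pos":[0,0,0],"spin":14},{"fingers":0.5,"delta_pos":[0,0,0],"spin":14},{"fingers":0.5,"delta_pos":[0,0,0],"spin":14},{"fingers":0.5,"delta_pos":[0,0,0],"spin":14},{"fingers":0.5,"delta_pos":[0,0,0],"spin":14}]'
python3 - <<'E'
from rig import r,vision
import cv2,numpy as np
o=r.get_obs();q=o["ee_rot"];print(o["joint_positions"],np.degrees(2*np.arctan2(q[2],q[1])))
for n in("wrist","scene","top"): cv2.imwrite(f"pics/{n}7.png",vision.snapshot(n))
a=cv2.imread("pics/wrist7.png");b=cv2.imread("pics/scene7.png")[60:270,220:500];
c=cv2.resize(b,None,fx=1.4,fy=1.4,interpolation=cv2.INTER_CUBIC); a=cv2.resize(a,(400,300)); 
h=max(len(a),len(c)); print(h); cv2.imwrite("pics/z7.png",np.hstack([cv2.copyMakeBorder(i,0,h-len(i),0,0,0) for i in(a,c)]))
E
```

```text
clock: 10.78
eef_pos: [0.5922, 0.1448, 0.1818]
ee_rot: [0.0, 0.958, 0.286, 0.0]
contact_force: [0.1, -0.8, -7.7]
gripper_width: 0.0457
grasp_force: 74.7
clock: 11.78
eef_pos: [0.5929, 0.1421, 0.1814]
ee_rot: [0.0, 0.903, -0.43, -0.0]
contact_force: [-0.3, -0.3, -7.4]
gripper_width: 0.0459
grasp_force: 74.8
[ 1.13344191e-01  5.20795765e-02  1.69802065e+00 -2.72779416e-04
  1.39176945e+00  2.57384679e+00] -50.97362893164801
300
```

View pics/z7.png

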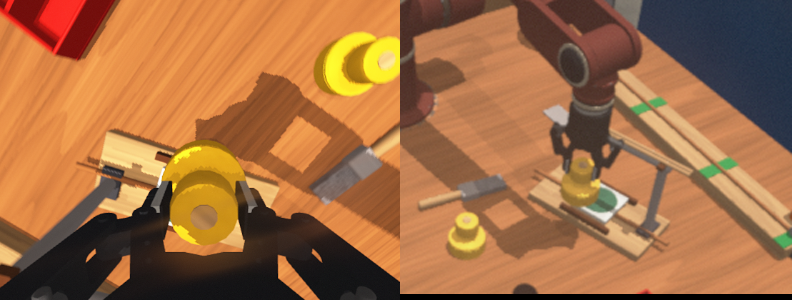

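```bash
python3 -m inch '[{"fingers":0.5,"delta_pos":[0,0,0],"spin":3},{"fingers":0.5,"delta_pos":[0,0,0],"spin":3},{"fingers":0.5,"delta_pos":[0,0,0],"spin":3},{"fingers":0.5,"delta_pos":[0,0,0],"spin":3},{"fingers":0.5,"delta_pos":[0,0,0],"spin":3},{"fingers":0.5,"delta_pos":[0,0,0],"spin":3}]'
python3 - <<'E'
from h import *
from rig import vision,r
P={n:vision.camera_params(n) for n in("top","scene")}
I={n:cv2.imread(f"pics/{n}0.png") for n in P}
def X(s,pts):
    x,y,f=s;pts=np.array(pts);return np.c_[x+pts[:,0]*np.cos(f)-pts[:,1]*np.sin(f),y+pts[:,0]*np.sin(f)+pts[:,1]*np.cos(f),pts[:,2]]
B=[(u,v,.02) for u,v in((.065,-.14),(-.065,-.14),(-.065,.14),(.065,.14))]
T=np.array([(80,165),(212,120),(312,408),(175,458)])/3.6+[145,115]
S=(np.array([(708,243),(635,328),(400,185),(475,113)])-[360,0])/3.1+[300,140]
pl=[(u,v,.04) for u,v in((-.045,-.045),(-.045,.045),(.045,.045))]
PT=np.array([(221,217),(253,314),(157,346)])/3.6+[145,115]
ps=[(u,v,.04) for u,v in((.045,-.045),(-.045,-.045),(-.045,.045),(.045,.045))]
PS=(np.array([(619,186),(567,244),(491,199),(543,151)])-[360,0])/3.1+[300,140]
f1=lambda s:(proj(P["top"],X(s,B))-T).ravel();f2=lambda s:(proj(P["scene"],X(s,B))-S).ravel()
f3=lambda s:(proj(P["top"],X(s,pl))-PT).ravel();f4=lambda s:(proj(P["scene"],X(s,ps))-PS).ravel()
for fs in([f1,f3],[f2,f4],[f3],[f4],[f1,f2,f3,f4]):
    s=least_squares(lambda v:np.concatenate([f(v) for f in fs]),[.56,.228,1.93],loss='soft_l1');print(s.x.round(4),np.degrees(s.x[2]).round(1),np.abs(s.fun).mean().round(2))
# green disc silhouette in scene
for n in P:
    m=cv2.inRange(cv2.cvtColor(I[n],cv2.COLOR_BGR2HSV),(50,60,20),(95,255,255)); k,l,st,ce=cv2.connectedComponentsWithStats(m)
    i=min((i for i in range(1,k) if st[i][4]>60),key=lambda i:np.hypot(*(ce[i]-proj(P[n],[.56,.228,.04])[0])))
    ys,xs=np.nonzero(l==i); q,_=hullc(np.c_[xs,ys]); print(n,st[i],q, least_squares(lambda v:proj(P[n],[v[0],v[1],.04])[0]-q,[.56,.228]).x)
o=r.get_obs();q=o["ee_rot"];print(o["eef_pos"],o["joint_positions"][5],np.degrees(2*np.arctan2(q[2],q[1])))
E
```

```text
clock: 12.43
eef_pos: [0.593, 0.1422, 0.1817]
ee_rot: [0.0, 0.827, -0.563, -0.0]
contact_force: [0.3, -0.4, -7.9]
gripper_width: 0.0454
grasp_force: 74.8
[0.5584 0.2285 1.933 ] 110.8 0.59
[0.5608 0.2319 1.9219] 110.1 0.81
[0.558  0.2291 1.9302] 110.6 0.33
[0.559  0.234  1.9413] 111.2 0.55
[0.5598 0.2302 1.9277] 110.4 0.82
top [187 181  22  23 359] [197.49810066 191.99050332] [0.56200426 0.22878377]
scene [356 195  18  11  72] [365.44134078 199.55679702] [0.55145853 0.24880372]
[0.59300161 0.14216511 0.18165634] 2.8799415581827845 -68.51315572108999
```

```bash
python3 -m inch '[{"fingers":0.5,"delta_pos":[0,0,1.2],"spin":0.15},{"fingers":0.5,"delta_pos":[0,0,2.2],"spin":0.15},{"fingers":0.5,"delta_pos":[0,0,2.2],"spin":0.15},{"fingers":0.5,"delta_pos":[-0.5,0,2.2],"spin":0.15},{"fingers":0.5,"delta_pos":[-1.0,0,2.2],"spin":0.15},{"fingers":0.5,"delta_pos":[-1.4,0,2.2],"spin":0.15},{"fingers":0.5,"delta_pos":[-1.6,0,2.2],"spin":0.15},{"fingers":0.5,"delta_pos":[-1.6,0,2.2],"spin":0.15},{"fingers":0.5,"delta_pos":[-1.6,0,2.2],"spin":0.15}]'
python3 - <<'E'
from rig import r,vision
import cv2,numpy as np
b=vision.snapshot("scene")[90:250,300:440]; t=vision.snapshot("top")[115:255,145:245]
b=cv2.resize(b,None,fx=3.3,fy=3.3,interpolation=cv2.INTER_CUBIC);t=cv2.resize(t,None,fx=3.3,fy=3.3,interpolation=cv2.INTER_CUBIC)
h=max(len(b),len(t));cv2.imwrite("pics/z8.png",np.hstack([cv2.copyMakeBorder(i,0,h-len(i),0,0,0) for i in(b,t)]))
print(r.get_obs()["eef_pos"])
E
```

```text
clock: 13.18
eef_pos: [0.576, 0.1875, 0.1169]
ee_rot: [-0.0, 0.822, -0.57, 0.001]
contact_force: [0.9, 0.0, -7.6]
gripper_width: 0.0455
grasp_force: 76.2
[0.57596094 0.18675657 0.11637061]
```

View pics/z8.png

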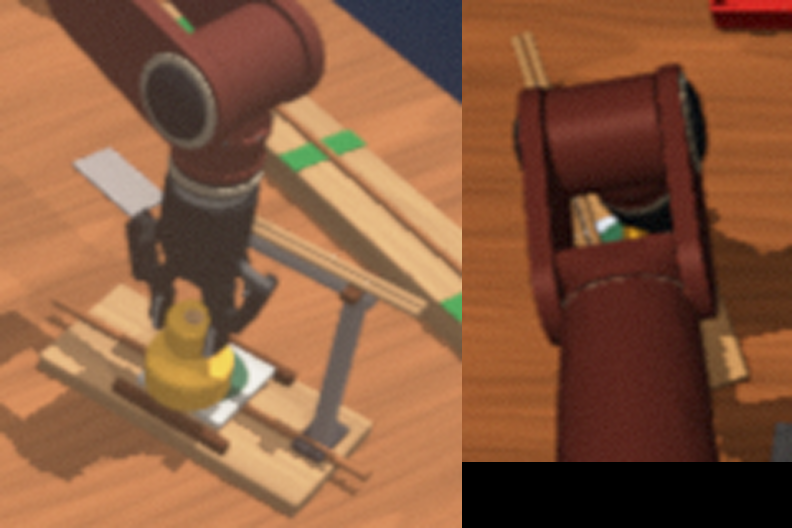

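```bash
python3 -m inch '[{"fingers":0.5,"delta_pos":[0,0,0.3],"spin":0},{"fingers":0.5,"delta_pos":[0,0,0.55],"spin":0},{"fingers":0.5,"delta_pos":[0,0,0.7],"spin":0},{"fingers":0.5,"delta_pos":[0,0,0.75],"spin":0},{"fingers":0.5,"delta_pos":[0,0,0.75],"spin":0},{"fingers":0.5,"delta_pos":[0,0,0.75],"spin":0}]'
python3 -m inch '[{"fingers":0.5,"delta_pos":[0,0,0.1],"spin":0},{"fingers":0.5,"delta_pos":[0,0,0.2],"spin":0},{"fingers":0.5,"delta_pos":[0,0,0.2],"spin":0},{"fingers":0.5,"delta_pos":[0,0,0.2],"spin":0}]'
```

```text
clock: 13.78
eef_pos: [0.5757, 0.1866, 0.0936]
ee_rot: [0.0, 0.821, -0.57, 0.0]
contact_force: [-0.8, -0.2, -3.3]
gripper_width: 0.0455
grasp_force: 76.6
clock: 14.12
eef_pos: [0.5759, 0.1869, 0.0881]
ee_rot: [-0.0, 0.821, -0.57, 0.0]
contact_force: [-2.3, -1.3, 3.0]
gripper_width: 0.0459
grasp_force: 77.0
```

```bash
python3 -m inch '[{"fingers":0,"delta_pos":[0,0,0],"spin":0},{"fingers":-0.5,"delta_pos":[0,0,0],"spin":0},{"fingers":-1,"delta_pos":[0,0,0],"spin":0},{"fingers":-1,"delta_pos":[0,0,0],"spin":0},{"fingers":-1,"delta_pos":[0,0,0],"spin":0},{"fingers":-1,"delta_pos":[0.6,0,0],"spin":0},{"fingers":-1,"delta_pos":[1.4,0,0],"spin":0},{"fingers":-1,"delta_pos":[2.6,0,0],"spin":0},{"fingers":-1,"delta_pos":[3.4,0,-1],"spin":0},{"fingers":-1,"delta_pos":[3.4,0,-2],"spin":0},{"fingers":-1,"delta_pos":[3.4,0,-2],"spin":0},{"fingers":-1,"delta_pos":[3.4,0,-2],"spin":0}]'
python3 - <<'E'
from h import *
from rig import r,vision
p=vision.camera_params("scene");im=vision.snapshot("scene");cv2.imwrite("pics/scene9.png",im)
x,a,hh,hf=meas(p,im,[.573,.193],.03); d=x-[.559,.230]; print(x,a,"form x,y",d@[-.352,.936],d@[-.936,-.352])
b=cv2.resize(im[130:260,290:440],None,fx=3.6,fy=3.6,interpolation=cv2.INTER_CUBIC)
cv2.polylines(b,[((hf-[290,130])*3.6+1.3).astype(int)],True,(255,0,0),1); cv2.imwrite("pics/z9.png",b)
E
```

```text
clock: 15.12
eef_pos: [0.6133, 0.091, 0.1504]
ee_rot: [-0.002, 0.821, -0.571, 0.002]
contact_force: [-0.4, 0.8, 0.3]
gripper_width: 0.0853
grasp_force: 0.0
[0.57591945 0.19462066] 0.7339347126570125 form x,y -0.03907071399927668 -0.0033830776233313847
```

View pics/z9.png

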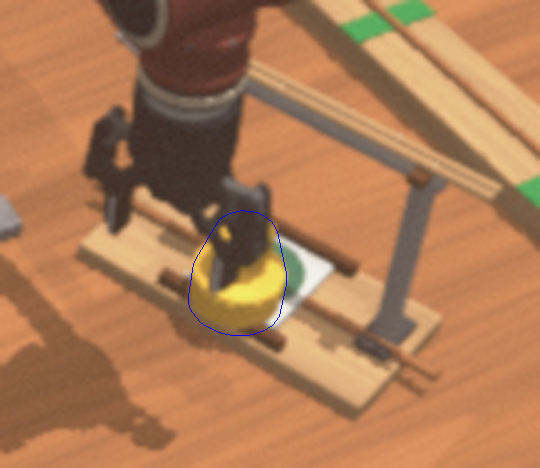

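```bash
python3 -m inch '[{"fingers":-1,"delta_pos":[0,0,0],"spin":-15},{"fingers":-1,"delta_pos":[0,0,0],"spin":-15},{"fingers":-1,"delta_pos":[0,0,0],"spin":-15},{"fingers":-1,"delta_pos":[0,0,0],"spin":-15},{"fingers":-1,"delta_pos":[0,0,0],"spin":-15},{"fingers":-1,"delta_pos":[0,0,0],"spin":-15},{"fingers":-1,"delta_pos":[0,0,0],"spin":-15},{"fingers":-1,"delta_pos":[0,0,0],"spin":-15},{"fingers":-1,"delta_pos":[0,0,0],"spin":-15},{"fingers":-1,"delta_pos":[0,0,0],"spin":-15},{"fingers":-1,"delta_pos":[0,0,0],"spin":-15},{"fingers":-1,"delta_pos":[0,0,0],"spin":-15}]'
python3 -m inch '[{"fingers":-1,"delta_pos":[0,0,0],"spin":-0.7},{"fingers":-1,"delta_pos":[0,0,0],"spin":-0.7},{"fingers":-1,"delta_pos":[0,0,0],"spin":-0.7},{"fingers":-1,"delta_pos":[0,0,0],"spin":-0.7}]'
cat > pose.py <<'E'
from rig import r
import numpy as np
o=r.get_obs();q=o["ee_rot"];d=np.array(o["eef_pos"])[:2]-[.559,.230]
print("yaw",np.degrees(2*np.arctan2(q[2],q[1])).round(2),"form xyz",(d@[-.352,.936]).round(4),(d@[-.936,-.352]).round(4),o["eef_pos"][2],"F",np.round(o["contact_force"],1))
E
python3 pose.py
python3 - <<'E'
from h import *
from rig import r,vision
for n,w in(("scene",0),("wrist",0),("top",0)):
    p=vision.camera_params(n);im=vision.snapshot(n);cv2.imwrite(f"pics/{n}10.png",im)
    x,a,hh,hf=meas(p,im,[.573,.193],.03); d=x-[.559,.230]; print(n,x,a,"form x,y",d@[-.352,.936],d@[-.936,-.352])
E
```

```text
clock: 16.17
eef_pos: [0.6099, 0.092, 0.145]
ee_rot: [-0.0, 0.989, 0.146, -0.002]
contact_force: [0.4, -0.1, 0.4]
gripper_width: 0.0855
grasp_force: 0.0
clock: 16.5
eef_pos: [0.6106, 0.0917, 0.1462]
ee_rot: [-0.0, 0.984, 0.178, -0.001]
contact_force: [-0.8, 0.5, 0.0]
gripper_width: 0.0854
grasp_force: 0.0
yaw 20.52 form xyz -0.1476 0.0004 0.14618322900075914 F [-0.8  0.5  0. ]
scene [0.56909102 0.19910685] 0.8788422938536065 form x,y -0.03246802372659063 0.0014291960615118483
wrist [0.55968372 0.19940325] 1.1859778329403565 form x,y -0.028879226898574476 0.01013009018574784
top [ 0.50589074 -0.06175276] 0.8801339693608046 form x,y -0.254386120289499 0.15240723858468963
```

```bash
python3 -m inch '[{"fingers":-1,"delta_pos":[0,0,1.3],"spin":0},{"fingers":-1,"delta_pos":[0,0,2.5],"spin":0},{"fingers":-1,"delta_pos":[0,0,3.3],"spin":0},{"fingers":-1,"delta_pos":[0,0,3.5],"spin":0},{"fingers":-1,"delta_pos":[0,0,3.5],"spin":0},{"fingers":-1,"delta_pos":[0,0,3.5],"spin":0}]'
python3 pose.py
python3 - <<'E'
from rig import r,vision
import cv2,numpy as np
a=vision.snapshot("wrist");cv2.imwrite("pics/wrist11.png",a)
b=vision.snapshot("scene")[130:260,290:440];b=cv2.resize(b,None,fx=2.6,fy=2.6,interpolation=cv2.INTER_CUBIC);a=cv2.resize(a,(400,300))
h=max(len(a),len(b));cv2.imwrite("pics/z11.png",np.hstack([cv2.copyMakeBorder(i,0,h-len(i),0,0,0) for i in(a,b)]))
E
```

```text
clock: 17.15
eef_pos: [0.612, 0.0913, 0.0434]
ee_rot: [0.0, 0.984, 0.179, 0.001]
contact_force: [0.6, 0.1, -0.2]
gripper_width: 0.0854
grasp_force: 0.0
yaw 20.58 form xyz -0.1484 -0.0008 0.043352420449148645 F [ 0.6  0.1 -0.2]
```

View pics/z11.png

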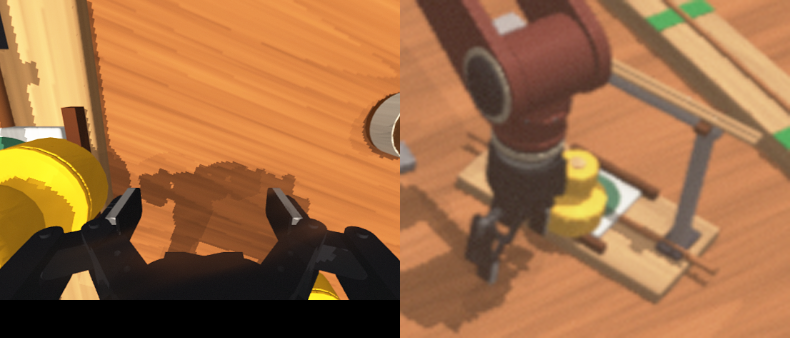

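```bash
python3 -m inch '[{"fingers":-1,"delta_pos":[0,0,0.2],"spin":0},{"fingers":-1,"delta_pos":[0,-0.3,0.2],"spin":0},{"fingers":-1,"delta_pos":[0,-0.4,0.2],"spin":0},{"fingers":-1,"delta_pos":[0,-0.5,0.2],"spin":0},{"fingers":-1,"delta_pos":[0,-0.6,0.2],"spin":0},{"fingers":-1,"delta_pos":[0,-0.7,0.2],"spin":0},{"fingers":-1,"delta_pos":[0,-0.8,0.2],"spin":0},{"fingers":-1,"delta_pos":[0,-0.9,0.2],"spin":0},{"fingers":-1,"delta_pos":[0,-1,0.2],"spin":0},{"fingers":-1,"delta_pos":[0,-1.1,0.2],"spin":0},{"fingers":-1,"delta_pos":[0,-1.2,0.2],"spin":0},{"fingers":-1,"delta_pos":[0,-1.2,0.2],"spin":0}]'
python3 pose.py
cat > wm.py <<'E'
from h import *
from rig import r,vision
p=vision.camera_params("scene");im=vision.snapshot("scene");cv2.imwrite("pics/scw.png",im)
x,a,hh,hf=meas(p,im,[.565,.21],.03); d=x-[.559,.230]; print(x,a,"form x,y",d@[-.352,.936],d@[-.936,-.352])
b=cv2.resize(im[150:250,310:440],None,fx=3.5,fy=3.5,interpolation=cv2.INTER_CUBIC)
cv2.polylines(b,[((hf-[310,150])*3.5+1.25).astype(int)],True,(255,0,0),1); cv2.imwrite("pics/z12.png",b)
E
python3 wm.py
```

```text
clock: 18.25
eef_pos: [0.5986, 0.1256, 0.0365]
ee_rot: [-0.0, 0.984, 0.179, 0.0]
contact_force: [1.6, -3.4, 2.3]
gripper_width: 0.0852
grasp_force: 1.5
yaw 20.6 form xyz -0.1117 -0.0003 0.036519020581413326 F [ 1.6 -3.4  2.3]
[0.56992502 0.22392015] 0.5602400421766693 form x,y -0.009536349193360272 -0.008085710970206132
```

```bash
python3 -m inch '[{"fingers":-1,"delta_pos":[0,-0.1,0],"spin":0},{"fingers":-1,"delta_pos":[0,-0.2,0],"spin":0},{"fingers":-1,"delta_pos":[0,-0.3,0],"spin":0},{"fingers":-1,"delta_pos":[0,-0.3,0],"spin":0},{"fingers":-1,"delta_pos":[0,-0.3,0],"spin":0}]'; python3 pose.py
python3 -m inch '[{"fingers":-1,"delta_pos":[0,0.5,0],"spin":0},{"fingers":-1,"delta_pos":[0,1.5,0],"spin":0},{"fingers":-1,"delta_pos":[0,2.8,0],"spin":0},{"fingers":-1,"delta_pos":[0,4.1,0],"spin":0},{"fingers":-1,"delta_pos":[0,4.1,0],"spin":0},{"fingers":-1,"delta_pos":[0,4.1,0],"spin":0}]'; python3 pose.py; python3 wm.py
```

```text
clock: 18.72
eef_pos: [0.5955, 0.1337, 0.0364]
ee_rot: [-0.0, 0.984, 0.179, 0.0]
contact_force: [1.3, -2.3, 1.8]
gripper_width: 0.0852
grasp_force: 1.3
yaw 20.59 form xyz -0.103 -0.0002 0.03637194903767335 F [ 1.3 -2.3  1.8]
clock: 19.22
eef_pos: [0.6386, 0.0161, 0.0356]
ee_rot: [-0.001, 0.984, 0.177, -0.001]
contact_force: [-0.1, 0.4, 0.3]
gripper_width: 0.0854
grasp_force: 0.0
yaw 20.39 form xyz -0.2282 0.0007 0.03556144292744586 F [-0.1  0.4  0.3]
[0.55868167 0.22596075] 0.8528770557206585 form x,y -0.003668688460696459 0.001719777582344151
```

View pics/z12.png

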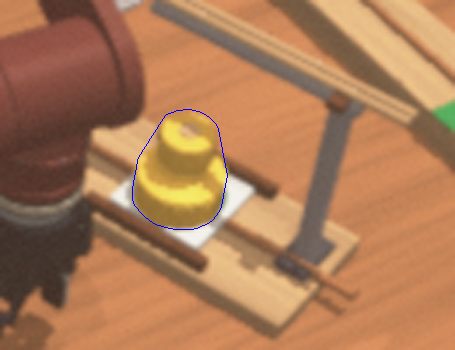

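```bash
python3 -m inch '[{"fingers":-1,"delta_pos":[0,0,-1.3],"spin":0},{"fingers":-1,"delta_pos":[0,0,-2.6],"spin":0},{"fingers":-1,"delta_pos":[0,0,-4],"spin":0},{"fingers":-1,"delta_pos":[0,1.3,-4],"spin":0},{"fingers":-1,"delta_pos":[0,2.6,-4],"spin":0},{"fingers":-1,"delta_pos":[0,3,-4],"spin":0},{"fingers":-1,"delta_pos":[0,3,-4],"spin":0}]'; python3 pose.py
python3 - <<'E'
from h import *
from rig import vision
e=np.array([-.352,.936]);ey=np.array([-.936,-.352]);c=np.array([.559,.230])
for n in("scene","top"):
    p=vision.camera_params(n);im=vision.snapshot(n);cv2.imwrite(f"pics/{n}13.png",im)
    x,a,hh,hf=meas(p,im,[.559,.227],.03); d=x-c;print(n,x.round(4),round(a,2),"form",d@e,d@ey)
    # white plate pixels, least squares of plate polygon overlap
    hsv=cv2.cvtColor(im,cv2.COLOR_BGR2HSV); roi=np.zeros(im.shape[:2],np.uint8)
    q=lambda s,z=.03,k=.045:proj(p,np.array([np.r_[c+s[0]*e+s[1]*ey+u*e+v*ey,z] for u,v in((k,k),(k,-k),(-k,-k),(-k,k))]))
    cv2.fillConvexPoly(roi,cv2.convexHull(q((0,0),k=.058).astype(np.int32)),1)
    wh=(cv2.inRange(hsv,(0,0,110),(180,60,255))>0)&(roi>0); ys,xs=np.nonzero(wh); print("white",wh.sum())
    h,v=cv2.invertAffineTransform, None
    # back-project white pixels to z=.03, form coords
    K=np.array([[p["fx"],0,p["cx"]],[0,p["fy"],p["cy"]],[0,0,1]]);D=(np.c_[xs,ys,np.ones(len(xs))]@np.linalg.inv(K).T)@p["R"];C=-p["R"].T@p["t"]
    X=(C+D*((.03-C[2])/D[:,2])[:,None])[:,:2]-c; f=np.c_[X@e,X@ey]*1000
    print("form x range",np.percentile(f[:,0],[1,4,50,96,99]).round(1),"y",np.percentile(f[:,1],[1,4,50,96,99]).round(1))
    m=cv2.inRange(hsv,(50,60,20),(95,255,255))[:,:]&(roi*255);print("green",np.count_nonzero(m), np.mean(np.argwhere(m),0) if m.any() else "", "weight px",hf.mean(0)[0])
for w in([.5083,-.0597],[.4907,-.2665]):
    print("light",meas(p,im,w)[0], meas(vision.camera_params("scene"),cv2.imread("pics/scene13.png"),w)[0])
E
```

```text
clock: 19.85
eef_pos: [0.6703, -0.0673, 0.1557]
ee_rot: [-0.0, 0.984, 0.178, -0.0]
contact_force: [-1.5, 1.1, -0.7]
gripper_width: 0.0855
grasp_force: 0.0
yaw 20.49 form xyz -0.3175 0.0004 0.1557062448808185 F [-1.5  1.1 -0.7]
scene [0.5581 0.226 ] 0.85 form -0.0034443954749975646 0.0022496706979500186
white 185
form x range [-43.7 -42.7 -17.1  46.9  49.7] y [-45.3 -45.3 -32.   43.2  45.5]
green 0  weight px [361.55124 198.04945]
top [0.5652 0.2238] 0.89 form -0.007963672342188224 -0.0036342772434656057
white 182
form x range [-43.9 -42.7   4.8  43.4  45.5] y [-46.1 -44.4  33.5  43.   43.8]
green 9 [203.22222222 193.77777778] weight px [198.34956 190.09067]
light [ 0.4940982  -0.26761714] [ 0.50423944 -0.06390297]
light [ 0.4940982  -0.26761715] [ 0.48629378 -0.2646552 ]
```

```bash
python3 -m inch '[{"fingers":-1,"delta_pos":[0,-1.3,0],"spin":0},{"fingers":-1,"delta_pos":[0,-2.6,0],"spin":0},{"fingers":-1,"delta_pos":[0,-3,0.5],"spin":0},{"fingers":-1,"delta_pos":[0,-3,1.8],"spin":0},{"fingers":-1,"delta_pos":[0,-3,3],"spin":0},{"fingers":-1,"delta_pos":[0,-3,4],"spin":0},{"fingers":-1,"delta_pos":[0,-3,4],"spin":0},{"fingers":-1,"delta_pos":[0,-4,4],"spin":0},{"fingers":-1,"delta_pos":[0,-5,4],"spin":0},{"fingers":-1,"delta_pos":[0,-6,4],"spin":0},{"fingers":-1,"delta_pos":[0,-6.6,4],"spin":0},{"fingers":-1,"delta_pos":[0,-6.6,4],"spin":0}]'; python3 pose.py
```

```text
clock: 20.95
eef_pos: [0.5993, 0.1237, 0.0377]
ee_rot: [-0.001, 0.983, 0.181, 0.0]
contact_force: [1.0, 0.6, -0.4]
gripper_width: 0.0853
grasp_force: 0.0
yaw 20.87 form xyz -0.1137 -0.0003 0.03773027709923549 F [ 1.   0.6 -0.4]
```

```bash
python3 -m inch '[{"fingers":-1,"delta_pos":[0,-0.15,0],"spin":0},{"fingers":-1,"delta_pos":[0,-0.25,0],"spin":0},{"fingers":-1,"delta_pos":[0,-0.33,0],"spin":0},{"fingers":-1,"delta_pos":[0,-0.4,0],"spin":0},{"fingers":-1,"delta_pos":[0,-0.47,0],"spin":0},{"fingers":-1,"delta_pos":[0,-0.52,0],"spin":0},{"fingers":-1,"delta_pos":[0,-0.52,0],"spin":0},{"fingers":-1,"delta_pos":[0,-0.52,0],"spin":0}]'; python3 pose.py;  python3 -m inch '[{"fingers":-1,"delta_pos":[0,0.5,0],"spin":0},{"fingers":-1,"delta_pos":[0,1.5,0],"spin":0},{"fingers":-1,"delta_pos":[0,2.8,0],"spin":0},{"fingers":-1,"delta_pos":[0,4.1,0],"spin":0},{"fingers":-1,"delta_pos":[0,4.3,-1.2],"spin":0},{"fingers":-1,"delta_pos":[0,4.3,-2.4],"spin":0},{"fingers":-1,"delta_pos":[0,4.3,-4],"spin":0},{"fingers":-1,"delta_pos":[0,5.5,-4.2],"spin":0},{"fingers":-1,"delta_pos":[0,7.3,-4.2],"spin":0},{"fingers":-1,"delta_pos":[0,7.3,-4.2],"spin":0},{"fingers":-1,"delta_pos":[0,7.3,-4.2],"spin":0}]'
python3 - <<'E'
from h import *
from rig import vision
e=np.array([-.352,.936]);ey=np.array([-.936,-.352]);c=np.array([.559,.230])
for n in("scene","top"):
    p=vision.camera_params(n);im=vision.snapshot(n);cv2.imwrite(f"pics/{n}14.png",im)
    x,a,hh,hf=meas(p,im,[.559,.227],.03); d=x-c;print(n,x.round(4),round(a,2),"form",d@e,d@ey)
    hsv=cv2.cvtColor(im,cv2.COLOR_BGR2HSV);m=cv2.inRange(hsv,(45,60,20),(95,255,255))[170:220,170:230] if n=="top" else cv2.inRange(hsv,(45,60,20),(95,255,255))[180:230,330:400]
    print("green",np.argwhere(m).tolist()[:20])
    for k in(13,14):
        z=cv2.imread(f"pics/{n}{k}.png"); 
    print("diff bench px",np.count_nonzero(cv2.absdiff(cv2.imread(f"pics/{n}0.png"),im).max(2)>60))
E
```

```text
clock: 21.62
eef_pos: [0.5954, 0.1335, 0.0363]
ee_rot: [0.0, 0.984, 0.179, 0.0]
contact_force: [-0.2, -1.7, 0.1]
gripper_width: 0.0851
grasp_force: 0.9
yaw 20.57 form xyz -0.1031 -0.0001 0.03628517426401924 F [-0.2 -1.7  0.1]
clock: 22.53
eef_pos: [0.673, -0.0751, 0.1625]
ee_rot: [0.0, 0.984, 0.177, 0.0]
contact_force: [-0.4, 0.2, -0.4]
gripper_width: 0.0852
grasp_force: 0.0
scene [0.558  0.2263] 0.85 form -0.0031128021980626943 0.0022622616361795494
green []
diff bench px 17779
top [0.5654 0.2237] 0.89 form -0.008151221535721065 -0.0037333117426208663
green [[32, 21], [32, 22], [33, 22], [33, 23], [33, 24], [34, 24], [34, 25], [34, 26], [34, 27], [34, 28]]
diff bench px 24746
```

```bash
python3 -m inch '[{"fingers":-1,"delta_pos":[0,-1.3,0],"spin":0},{"fingers":-1,"delta_pos":[0,-2.6,0],"spin":0},{"fingers":-1,"delta_pos":[0,-3.2,0.5],"spin":0},{"fingers":-1,"delta_pos":[0,-3.2,1.8],"spin":0},{"fingers":-1,"delta_pos":[0,-3.2,3],"spin":0},{"fingers":-1,"delta_pos":[0,-3.2,4.2],"spin":0},{"fingers":-1,"delta_pos":[0,-3.2,4.2],"spin":0},{"fingers":-1,"delta_pos":[0,-4.2,4.2],"spin":0},{"fingers":-1,"delta_pos":[0,-5.2,4.2],"spin":0},{"fingers":-1,"delta_pos":[0,-6.2,4.2],"spin":0},{"fingers":-1,"delta_pos":[0,-7,4.2],"spin":0},{"fingers":-1,"delta_pos":[0,-7,4.2],"spin":0}]'; python3 -m inch '[{"fingers":-1,"delta_pos":[0,0,0],"spin":0},{"fingers":-1,"delta_pos":[0,0,0],"spin":0}]';python3 pose.py
```

```text
clock: 23.63
eef_pos: [0.5969, 0.1299, 0.0378]
ee_rot: [-0.001, 0.983, 0.181, 0.0]
contact_force: [0.5, 0.2, 0.3]
gripper_width: 0.0854
grasp_force: 0.0
clock: 23.8
eef_pos: [0.5989, 0.1258, 0.0376]
ee_rot: [0.0, 0.984, 0.179, 0.001]
contact_force: [0.4, -0.2, 0.4]
gripper_width: 0.0856
grasp_force: 0.0
yaw 20.64 form xyz -0.1116 -0.0007 0.03761745033317005 F [ 0.4 -0.2  0.4]
```

Now settled at -111.6; target -97 means a shift of 14.6 mm, or 0.5 units.

```bash
python3 -m inch '[{"fingers":-1,"delta_pos":[0,-0.15,0],"spin":0},{"fingers":-1,"delta_pos":[0,-0.25,0],"spin":0},{"fingers":-1,"delta_pos":[0,-0.32,0],"spin":0},{"fingers":-1,"delta_pos":[0,-0.39,0],"spin":0},{"fingers":-1,"delta_pos":[0,-0.46,0],"spin":0},{"fingers":-1,"delta_pos":[0,-0.52,0],"spin":0},{"fingers":-1,"delta_pos":[0,-0.52,0],"spin":0},{"fingers":-1,"delta_pos":[0,-0.52,0],"spin":0}]'; python3 pose.py;  python3 -m inch '[{"fingers":-1,"delta_pos":[0,0.5,0],"spin":0},{"fingers":-1,"delta_pos":[0,1.5,0],"spin":0},{"fingers":-1,"delta_pos":[0,2.8,0],"spin":0},{"fingers":-1,"delta_pos":[0,4.1,0],"spin":0},{"fingers":-1,"delta_pos":[0,4.3,-1.2],"spin":0},{"fingers":-1,"delta_pos":[0,4.3,-2.4],"spin":0},{"fingers":-1,"delta_pos":[0,4.3,-4],"spin":0},{"fingers":-1,"delta_pos":[0,5.5,-4.2],"spin":0},{"fingers":-1,"delta_pos":[0,7.3,-4.2],"spin":0},{"fingers":-1,"delta_pos":[0,7.3,-4.2],"spin":0},{"fingers":-1,"delta_pos":[0,7.3,-4.2],"spin":0}]'
cat > fin.py <<'E'
from h import *
from rig import vision
e=np.array([-.352,.936]);ey=np.array([-.936,-.352]);c=np.array([.559,.230])
for n in("scene","top"):
    p=vision.camera_params(n);im=vision.snapshot(n);cv2.imwrite(f"pics/{n}15.png",im)
    x,a,hh,hf=meas(p,im,[.559,.227],.03); d=x-c;print(n,x.round(4),round(a,2),"form",d@e,d@ey)
    hsv=cv2.cvtColor(im,cv2.COLOR_BGR2HSV);m=cv2.inRange(hsv,(45,60,20),(95,255,255))[170:220,170:230] if n=="top" else cv2.inRange(hsv,(45,60,20),(95,255,255))[180:230,330:400]
    print("green",np.argwhere(m).tolist()[:20])
    # plate level from edges: white pixel extents vs up/down prediction
    for w in([.508,-.06],[.4907,-.2665]):
        a0=meas(p,cv2.imread(f"pics/{n}0.png"),w)[0]
        try: print("light moved mm",((meas(p,im,w)[0]-a0)*1000).round(1))
        except Exception as ex: print(ex)
E
python3 fin.py
```

```text
clock: 24.47
eef_pos: [0.5932, 0.1401, 0.0365]
ee_rot: [0.0, 0.984, 0.179, 0.0]
contact_force: [2.2, -3.1, 2.0]
gripper_width: 0.085
grasp_force: 2.1
yaw 20.58 form xyz -0.0962 -0.0004 0.036517237589821776 F [ 2.2 -3.1  2. ]
clock: 25.38
eef_pos: [0.6702, -0.0681, 0.1618]
ee_rot: [-0.0, 0.984, 0.177, -0.0]
contact_force: [-0.1, 0.5, 0.3]
gripper_width: 0.0853
grasp_force: 0.0
scene [0.5553 0.2333] 0.86 form 0.004348799334609405 0.002307675501313708
green []
light moved mm [-1.7 -2.4]
light moved mm [-1.9  2.9]
top [0.5636 0.2281] 0.8 form -0.003385136025627981 -0.003620706335690662
green []
light moved mm [ -19.4 -204.1]
light moved mm [-2.1  2.4]
```

```bash
python3 -c "
from rig import r
print(r.close_job())"
```

```text
the job is handed in; nothing more can be done
None
```

I handed the job in at about 25.5 s. The lead weight (weighed at about 7 N) stands upright on the green disc within about 2 mm by measurement. The plate's travel was not read directly, but the weight exceeds the 5.2 N needed to press it fully down. I set it on the plate's near edge and slid it under the rail with an open finger, since the moves cannot lean the tool. The two light weights (about 3.3 N each) are back within about 4 mm of where they stood. I viewed 11 pictures against the limit of 10.

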